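Turn a freshly lacquered mask over on its drying rocker

ROBOT

A 7-joint arm with a two-finger parallel gripper is mounted at the origin on the work surface. World frame = base frame: x ahead of the robot, y to its left, z up, the work surface at z = 0. Lengths are in m, angles in rad, forces in N, time in s.
With the tool pointing down it reaches from about 0.425 to 0.875 m from the base axis. Payload 4.7 kg.
Tool frame: the origin (TCP) lies where the fingers leave the gripper's body, on its centre line; the fingertips stand 70 mm ahead of it and the grasp point (between the pads) lies 51 mm ahead of it; z points along the fingers, y is the line along which they close (so a half turn about z gives the same grasp; the last joint's range is limited). The gripper opens to 87 mm and grips with 3 to 60 N. Pads are 19 mm wide; open, the fingers measure 117 mm over their backs; the gripper's body (75 mm by 190 mm) begins 51 mm behind the grasp point.
Start: joints at [-1.224, 0.321, -0.07, 1.45, 0.023, 1.371, -0.057], TCP at [0.212, 0.614, 0.292] pointing down, gripper open.
Joint ranges: [-2.86, 2.86], [-0.3, 2.09], [-1.38, 1.24], [0.06, 2.45], [-1.56, 4.7], [0.09, 2.05], [-2.69, 2.69]. Speed limits (rad/s): [2.57, 2.57, 3.14, 3.14, 3.14, 3.14, 3.14].

INTERFACE

Orientations are given as a unit quaternion [x, y, z, w].
In Python, from workcell import bot gives the robot as it stands.
- The arm moves only by the shell command python3 -m jog 'ROWS' [OPENING] [FORCE]. ROWS is JSON, a list of rows, each an object with "delta_pos": the shift along the tool's x, y, z in units of 25 mm (1.0 is 25 mm), a list of three; "twist": the turn about the tool's z in units of 6 degrees (1.0 is 6 degrees). In form: [{"delta_pos": [x, y, z], "twist": twist}, ...]. A call has 1 to 20 rows; each row shifts and turns the commanded pose from where the row before left it, along the tool's axes as they then stand; what a row does not reach is not made up. A row lasts 1/12 s, in which the tool goes at most 41.7 mm and 7.16 degrees, less where a joint would pass 70% of its speed; a pose out of reach is approached as far as the arm can. A call is refused whole if a number of a shift passes 1 or a number of a turn 1, either way. A call with a gripper value outside its range is refused whole. OPENING is the closure, from 0 (fully open) to 1 (shut), set as the call begins (- or left out, the last holds). The fingers move at their own pace and stop on an object; FORCE is the grip in N (left out, the last holds). Time passes only in rows, so rows that do not move let the fingers close. It gives the time, the measured TCP pose, the force, the opening and the grip force at its end, in the units of the state.
- bot.state(): the state, without advancing time (a new reading comes with each control period).
- bot.capture(name): name is "scene" or "top"; returns the picture (480x640x3 uint8, blue, green, red); there is no depth.
- bot.get_calibration(name): a dict with "K" (3x3 intrinsics, pixels), "distortion" ([k1, k2, p1, p2, k3] as OpenCV has them; the pictures are not rectified), "extrinsics" (4x4, takes a point from camera to world coordinates). Camera axes: x right, y down, z forward; pixel columns grow to the right and rows downward; lengths in m; the calibration is good to about 2 mm. A picture is of the moment at which its call begins. get_calibration takes no time and is no camera call.
- bot.job_done(): hands the job in; it is judged then, once.
The state is a dict: "t": time; "joint_positions": joint angles; "qvel": joint speeds; "joint_torque": joint torques, N m; "ee_pos": TCP position; "tcp_rot": TCP orientation; "ft_force": force on the tool from outside, world axes, zero at the start; "moment": the same for the moment, N m; "grip_width": opening from 0.0 (shut) to 1.0 (fully open); "grip_force": force on a finger pad.
Only numpy, scipy, OpenCV 4.12 (cv2) and the standard library are available. Lean on these libraries where they do the work, as an engineer would, in place of code of your own. Each camera call takes 0.05 s, during which the arm holds its last target. There are 200 camera calls.

TASK

The freshly lacquered mask leans to one side on its drying rocker. Using only the hand lever, bring the rocker level and keep it level for six seconds so that the lacquer evens out, then lay it gently over onto the opposite rest and let go of the lever. Never touch the mask or the cradle, never let the rocker swing fast or drop onto a rest, and leave the other things on the bench where they are.

Things in the scene. Friction and masses are not known exactly. Their poses are not given: they have to be found in the camera images.
- stand: Fixed plywood plate 360 x 400 x 18 mm with two pedestals carrying the rocker's level axis, 150 mm up, along the stand's x, above its origin (centre of the plate's underside). Hand lever at its -x end (towards the robot), white scale plate and pointer at its +x end. Rubber-topped rests under the beam at y +153 and -153 mm. Position and yaw differ each time.
- axis (a point): Point on the rocker's axis in the plane of the lever's grip: 150 mm to the stand's -x side of its origin, 150 mm above the table. Its frame is parallel to the stand's.
- rocker (a joint): Rocker angle, rad: 0 level (pointer at the thick middle mark, thin marks +-0.1), positive when its top leans to the stand's +y. Starts on the rest at -0.35; other rest +0.35. Top-heavy, falls if left alone: gravity tips it away from level with 0.56 N m x sin(angle) (-12 to +15%) plus a constant imbalance within +-0.1 N m. Inertia 0.093 kg m2, viscous friction 0.04 N m s/rad.
- lever (a joint): Lever angle relative to the rocker, rad, same axis and sign; 0 when free, range +-1.2. Only a soft torsion spring, 0.36 N m/rad (damping 0.03 N m s/rad), joins lever and rocker. Lever angle from upright = rocker + lever. Light and balanced. Gravity's tipping beats the spring: no fixed lever position holds the rocker, it needs continual correction.
- lever_grip (a point): Where to grasp the lever: a round wooden bar, 24 mm diameter, parallel to the rocker's axis and 150 mm from it, free from 27 mm to the -x side of this point to 26 mm to its +x side. 300 mm above the table when the lever is upright; moves on a 150 mm arc about axis. Pinch it from above, fingers closing across it along the stand's y.
- cradle: Not to be touched: wooden beam 440 mm long (along y) on the axis with a pad and the mask (pale wooden face 175 x 132 mm, face up, its top 125 mm above the axis). It reaches from 60 mm on the -x side of the stand's origin to 120 mm on the +x side. Origin on the axis above the stand's origin; axes the stand's when level.
- weight_l: Brass roller 56 mm across, 50 mm long, 0.9 kg, fixed on the +y end of the cradle's beam, 210 mm from the axis; part of the cradle. Origin: its centre.
- weight_r: The same on the -y end, nominally 0.9 kg; not quite equal to the other.
- mallet: Bystander: mallet lying on the table. Origin: underside.
- chisel: Bystander: chisel with a wooden handle, lying on the table.
- offcut: Bystander: pale wood offcut 130 x 70 x 50 mm.
- tape: Bystander: roll of tape, 100 mm across, 30 mm high.
- spray: Bystander: glass bottle, 60 mm across, 150 mm high.
- bowl: Bystander: white bowl 110 mm across, 50 mm high.
- brush: Bystander: brush lying on the table.
- pot: Bystander: lacquer pot with lid, 52 mm across, 60 mm high, standing on the stand's plate beside the lever, on its +y side.

How it is judged:
On the way, in this order (a step that is already met when the one before it is completed fails the run):
1. the rocker is kept level, within 0.1 rad, for six seconds (value of joint rocker between -0.1 and 0.1 rad), for 6 s.
2. the rocker lies still on the opposite rest (value of joint rocker above 0.32 rad and velocity of joint rocker between -0.05 and 0.05 rad/s), for 0.2 s.
At the end, for the whole second after the job is handed in: The rocker lies still on the rest opposite to where it began (joint above 0.32 rad, slower than 0.05 rad/s) and the lever is free, within 0.15 rad of its own rest (value of joint rocker above 0.32 rad and angular speed of cradle below 0.05 rad/s and value of joint lever between -0.15 and 0.15 rad); the robot touches nothing.
It fails at once if the rocker swings or lands faster than 0.6 rad/s (velocity of joint rocker above 0.6 rad/s or velocity of joint rocker below -0.6 rad/s).
It fails at once if the mask or the cradle is touched (contact force between cradle and anything else above 0.5 N).
It fails at once if a bystander is moved more than 20 mm (distance of any of mallet, chisel, offcut, tape, spray, bowl, brush, pot from where it was at the start of the episode above 0.02 m).
It also fails if it takes over 58 s, if anything falls off the work surface, if the arm or the gripper's body presses on something with over 40 N, if the wrist force passes 120 N, or if a joint passes its speed limit or range.

## Working session

There is one attempt and no reset: what is moved stays moved. The work goes in short steps, Python scripts to look and compute and a shell command to move; the robot and the scene stay as the last step left them, time stands still between calls to the robot, and variables do not carry over. Pictures are saved under pics/ and viewed, at most 10 in all, crops included, and the job is handed in when it is done.

```bash
mkdir -p pics; ls
python3 - <<'E'
from workcell import bot
import cv2,numpy as np
np.set_printoptions(precision=4,suppress=True)
print(bot.state())
for n in("scene","top"):
    cv2.imwrite(f"pics/{n}0.png",bot.capture(n)); print(bot.get_calibration(n))
E
```

```text
pics
{'t': 0.0, 'joint_positions': array([-1.2239,  0.3218, -0.0701,  1.4517,  0.0226,  1.3708, -0.0569]), 'qvel': array([-0.0017,  0.0002,  0.0001, -0.002 ,  0.0019, -0.0012, -0.0001]), 'joint_torque': array([ -0.0013, -49.1287,  -0.4045, -31.2524,  -0.0639,   0.0439,
         0.0002]), 'ee_pos': array([0.2123, 0.6139, 0.2912]), 'tcp_rot': array([ 0.1656,  0.9862, -0.001 , -0.0001]), 'ft_force': array([-0.2064, -0.3126,  1.1901]), 'moment': array([-0.0129,  0.0376,  0.0046]), 'grip_force': 0.0, 'grip_width': 1.0021952974214987}
{'K': array([[535.4683,   0.    , 323.9706],
       [  0.    , 535.4683, 240.7668],
       [  0.    ,   0.    ,   1.    ]]), 'distortion': array([0.0208, 0.    , 0.    , 0.    , 0.    ]), 'extrinsics': array([[-0.5553,  0.4814, -0.6782,  1.5085],
       [ 0.8316,  0.3152, -0.4572,  0.6707],
       [-0.0063, -0.8179, -0.5754,  1.0433],
       [ 0.    ,  0.    ,  0.    ,  1.    ]])}
{'K': array([[485.6542,   0.    , 317.0132],
       [  0.    , 485.6542, 235.7324],
       [  0.    ,   0.    ,   1.    ]]), 'distortion': array([-0.1146,  0.    ,  0.    ,  0.    ,  0.    ]), 'extrinsics': array([[-0.0269, -0.9933,  0.1121,  0.4103],
       [-0.9995,  0.0247, -0.0203,  0.0111],
       [ 0.0174, -0.1125, -0.9935,  1.38  ],
       [ 0.    ,  0.    ,  0.    ,  1.    ]])}
```

View pics/scene0.png

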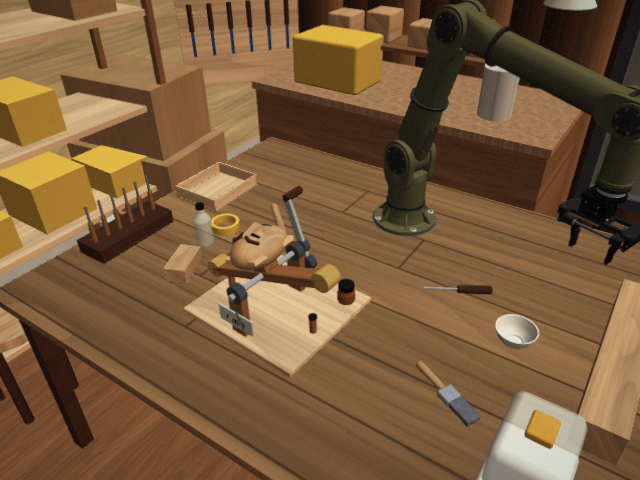

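View pics/top0.png

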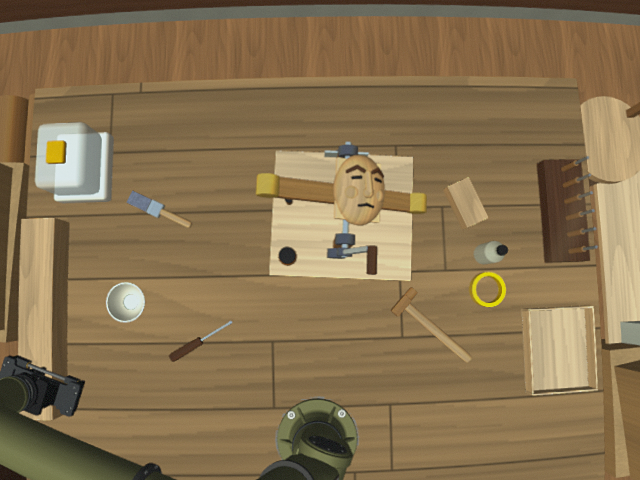

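The scene view shows the lever bar at about (293,193), the left weight at (326,277), the scale at (236,318) and the pot at (346,292). The top view shows the plate corners near (275,151), (413,157), (411,280) and (270,275), with the bar at (372,260).

```bash
cat > h.py <<'E'
import cv2,numpy as np,json,os
from workcell import bot
np.set_printoptions(precision=4,suppress=True)
C={n:bot.get_calibration(n) for n in("scene","top")}
def ray(n,p):
    c=C[n];u=cv2.undistortPoints(np.array([[p]],float),c["K"],c["distortion"])[0,0]
    E=c["extrinsics"];d=E[:3,:3]@[u[0],u[1],1];return E[:3,3],d/np.linalg.norm(d)
def onz(n,p,z):
    o,d=ray(n,p);return o+d*(z-o[2])/d[2]
def tri(ps,pt):
    o,d=ray("scene",ps);q,e=ray("top",pt)
    s,t=np.linalg.lstsq(np.c_[d,-e],q-o,rcond=None)[0]
    a,b=o+s*d,q+t*e;return (a+b)/2,np.linalg.norm(a-b)
def mask(im,lo,hi,roi):
    m=np.zeros(im.shape[:2],np.uint8);x0,y0,x1,y1=roi
    m[y0:y1,x0:x1]=cv2.inRange(cv2.cvtColor(im,cv2.COLOR_BGR2HSV),lo,hi)[y0:y1,x0:x1];return m
E
python3 - <<'E'
from h import *
s=cv2.imread("pics/scene0.png");t=cv2.imread("pics/top0.png")
hs=cv2.cvtColor(s,cv2.COLOR_BGR2HSV);ht=cv2.cvtColor(t,cv2.COLOR_BGR2HSV)
for n,h,ps in(("s",hs,[(326,277),(320,280),(333,275),(217,263),(293,193),(288,195),(350,320),(280,340),(300,273)]),("t",ht,[(268,185),(418,203),(372,260),(372,250),(300,220),(395,250),(250,250),(340,160)])):
    print(n,[(p,h[p[1],p[0]].tolist()) for p in ps])
a=cv2.resize(s[170:370,180:380],None,fx=3,fy=3,interpolation=cv2.INTER_CUBIC)
cv2.imwrite("pics/c1.png",a)
b=cv2.resize(t[140:290,250:440],None,fx=4,fy=4,interpolation=cv2.INTER_CUBIC)
cv2.imwrite("pics/c2.png",b)
E
```

```text
s [((326, 277), [21, 147, 192]), ((320, 280), [18, 165, 93]), ((333, 275), [21, 148, 193]), ((217, 263), [20, 148, 188]), ((293, 193), [10, 154, 58]), ((288, 195), [10, 166, 57]), ((350, 320), [15, 133, 144]), ((280, 340), [17, 95, 196]), ((300, 273), [13, 166, 144])]
t [((268, 185), [25, 152, 185]), ((418, 203), [24, 150, 184]), ((372, 260), [13, 123, 83]), ((372, 250), [13, 139, 79]), ((300, 220), [22, 71, 220]), ((395, 250), [21, 74, 217]), ((250, 250), [17, 115, 131]), ((340, 160), [23, 92, 207])]
```

View pics/c1.png

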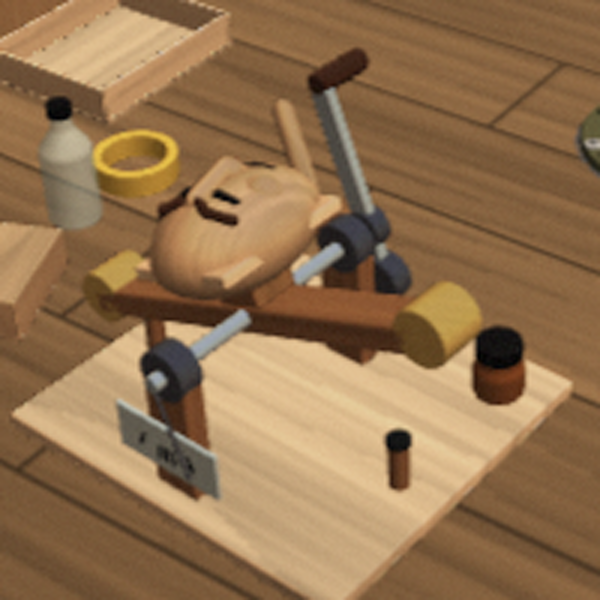

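View pics/c2.png

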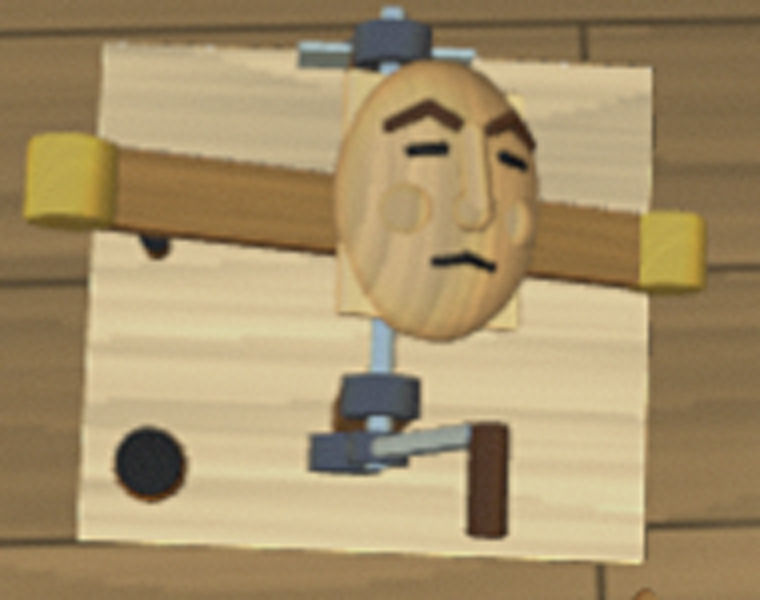

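The crops show the bar end to end (scene (286,197)–(300,190), top (372,246)–(372,274)), the left weight near scene (326,278), and all four plate corners clear in the top view.

```bash
cat > m0.py <<'E'
from h import *
s=cv2.imread("pics/scene0.png");t=cv2.imread("pics/top0.png")
cor=[onz("top",(250+x/4,140+y/4),0.018) for x,y in((103,43),(652,67),(643,562),(78,540))]
cor=np.array(cor);o=cor.mean(0);print("corners",cor[:,:2],o)
ex=(cor[0]+cor[1]-cor[2]-cor[3])[:2];ey=(cor[0]+cor[3]-cor[1]-cor[2])[:2]
y1=np.arctan2(ex[1],ex[0]);y2=np.arctan2(-ey[0],ey[1]);yaw=np.arctan2(ex[1]-ey[0],ex[0]+ey[1])
print("size",np.linalg.norm(ex)/2,np.linalg.norm(ey)/2,"yaw",y1,y2,yaw)
R=np.array([[np.cos(yaw),-np.sin(yaw),0],[np.sin(yaw),np.cos(yaw),0],[0,0,1]]);o[2]=0
def cen(m):
    cs,_=cv2.findContours(m,cv2.RETR_EXTERNAL,cv2.CHAIN_APPROX_NONE);c=max(cs,key=cv2.contourArea);return cv2.minAreaRect(c),cv2.contourArea(c)
ms=cen(mask(s,(0,90,20),(18,255,85),(278,180,306,203)));mt=cen(mask(t,(5,90,30),(18,255,110),(360,240,385,282)))
print(ms,mt)
p,e=tri(ms[0][0],mt[0][0]);q=R.T@(p-o);print("bar",p,e,"stand",q,"ang",np.arctan2(q[1],q[2]-.15),"rad",np.hypot(q[1],q[2]-.15))
ws=cen(mask(s,(18,120,100),(28,255,255),(305,255,345,300)));wt=cen(mask(t,(18,110,80),(32,255,255),(250,165,285,205)))
print(ws,wt);w,e=tri(ws[0][0],wt[0][0]);w2=R.T@(w-o);print("wl",w,e,w2,"ang",-np.arctan2(w2[2]-.15,w2[1]))
np.savez("stand.npz",R=R,o=o,yaw=yaw)
E
python3 m0.py; cat > /dev/null <<'E'
E
```

```text
corners [[ 0.8139  0.0958]
 [ 0.7881 -0.3021]
 [ 0.4305 -0.2774]
 [ 0.4567  0.1191]] [ 0.6223 -0.0912  0.018 ]
size 0.35818034094459517 0.3980599911087525 yaw -0.06708379108683434 -0.06540106545199849 -0.06619805975150889
(((292.0882263183594, 194.1470489501953), (8.231931686401367, 21.60881996154785), 59.03623962402344), 127.0) (((371.5, 259.5), (27.0, 9.0), 90.0), 234.5)
bar [ 0.4762 -0.1326  0.2862] 0.0011858748940634589 stand [-0.143  -0.051   0.2862] ang -0.35835347362634157 rad 0.1454074356991535
(((329.26226806640625, 273.9678955078125), (21.193180084228516, 18.244564056396484), 47.48955535888672), 299.5) (((267.0, 184.5), (39.0, 34.0), 90.0), 974.5)
wl [0.6641 0.1095 0.2321] 0.01108528749332677 [0.0284 0.203  0.2321] ang -0.3845605100856969
```

```bash
python3 -m jog '[{"delta_pos":[0,0,-1],"twist":-0.85},{"delta_pos":[0,0,-1],"twist":-0.85},{"delta_pos":[0,0,-1],"twist":-0.85},{"delta_pos":[-0.8,-1,-0.2],"twist":0},{"delta_pos":[-0.8,-1,-0.2],"twist":0},{"delta_pos":[-0.8,-1,-0.2],"twist":0},{"delta_pos":[-0.8,-1,-0.2],"twist":0},{"delta_pos":[-0.8,-1,-0.2],"twist":0},{"delta_pos":[-0.8,-1,-0.2],"twist":0},{"delta_pos":[-0.8,-1,-0.2],"twist":0},{"delta_pos":[-0.8,-1,-0.2],"twist":0},{"delta_pos":[-0.8,-1,-0.2],"twist":0},{"delta_pos":[-0.8,-1,-0.2],"twist":0},{"delta_pos":[-0.8,-1,0],"twist":0},{"delta_pos":[-0.8,-1,0],"twist":0},{"delta_pos":[-0.8,-1,0],"twist":0},{"delta_pos":[-0.8,-1,0],"twist":0},{"delta_pos":[-0.8,-1,0],"twist":0},{"delta_pos":[0,-1,0],"twist":0},{"delta_pos":[0,-1,0],"twist":0}]' 0
cat >> h.py <<'E'
if os.path.exists("stand.npz"):
    S=np.load("stand.npz");R=S["R"];o=S["o"];yaw=float(S["yaw"])
def tostand(p): return R.T@(np.asarray(p)-o)
def tcperr():   # grasp point in stand frame, tool y heading relative to stand y
    st=bot.state();from scipy.spatial.transform import Rotation as Ro
    M=Ro.from_quat(st["tcp_rot"]).as_matrix();g=tostand(st["ee_pos"]+M[:,2]*.051)
    return st,g,np.degrees(np.arctan2(M[1,1],M[0,1])-np.pi/2-yaw),M[2,2]
def proj(n,P):
    c=C[n];E=np.linalg.inv(c["extrinsics"]);return cv2.projectPoints(np.asarray(P,float).reshape(-1,3),cv2.Rodrigues(E[:3,:3])[0],E[:3,3],c["K"],c["distortion"])[0][:,0]
TH=np.linspace(-.5,.5,1001)
TR=proj("scene",[o+R@[.03,.21*np.cos(a),.15-.21*np.sin(a)] for a in TH])
def rock(im,off=0):
    m=mask(im,(17,135,60),(30,255,255),(290,230,360,340))
    cs,_=cv2.findContours(m,cv2.RETR_EXTERNAL,cv2.CHAIN_APPROX_NONE)
    if not cs:return None
    c=max(cs,key=cv2.contourArea);M=cv2.moments(c);p=np.array([M["m10"],M["m01"]])/M["m00"]
    d=np.linalg.norm(TR-p,axis=1);i=d.argmin();return TH[i]+off,p,d[i],M["m00"],cv2.boundingRect(c)
E
python3 - <<'E'
from h import *
print(rock(cv2.imread("pics/scene0.png")),TR[::250])
st,g,h,z=tcperr();print(st["t"],st["ee_pos"],g,h,z)
E
```

```text
t: 1.77
ee_pos: [0.4843, 0.1687, 0.4164]
tcp_rot: [0.034, 0.999, -0.001, -0.001]
ft_force: [0.7, 0.2, 0.4]
grip_width: 1.001
grip_force: 0.0
(np.float64(-0.33599999999999997), array([325.9619, 277.3299]), np.float64(0.9384803727104633), 529.0, (312, 264, 29, 29)) [[320.3989 265.2438]
 [326.7828 283.8789]
 [328.9302 300.9324]
 [326.9177 315.195 ]
 [321.1752 325.8377]]
1.7667 [0.4843 0.1687 0.4164] [-0.1549  0.2501  0.3654] -0.07607512148453643 -0.9999986652242929
```

```bash
python3 -m jog '[{"delta_pos":[0,-1,0],"twist":0},{"delta_pos":[0,-1,0],"twist":0},{"delta_pos":[0,-1,0],"twist":0},{"delta_pos":[0,-1,0],"twist":0},{"delta_pos":[0,-1,0],"twist":0},{"delta_pos":[0,-1,0],"twist":0},{"delta_pos":[0,-1,0],"twist":0},{"delta_pos":[0,-1,0],"twist":0},{"delta_pos":[0,-1,0],"twist":0},{"delta_pos":[0,-1,0],"twist":0},{"delta_pos":[0,-1,0],"twist":0},{"delta_pos":[0,-1,0],"twist":0},{"delta_pos":[0,0,0],"twist":0},{"delta_pos":[0,0,0],"twist":0}]'
python3 - <<'E'
from h import *
st,g,h,z=tcperr();print(st["t"],st["ee_pos"],g,h,z)
E
```

```text
t: 2.93
ee_pos: [0.4636, -0.1302, 0.4171]
tcp_rot: [0.035, 0.999, 0.0, -0.0]
ft_force: [0.1, -0.2, -1.0]
grip_width: 1.001
grip_force: 0.0
2.9333 [ 0.4636 -0.1302  0.4171] [-0.1558 -0.0495  0.3661] -0.17482084855639096 -0.9999998407028899
```

```bash
python3 -m jog '[{"delta_pos":[-0.2,-0.06,0.75],"twist":0},{"delta_pos":[0,0,0.75],"twist":0},{"delta_pos":[0,0,0.75],"twist":0},{"delta_pos":[0,0,0.75],"twist":0},{"delta_pos":[0,0,0],"twist":0},{"delta_pos":[0,0,0],"twist":0}]'
python3 - <<'E'
from h import *
st,g,h,z=tcperr();print(st["t"],g,h,st["ft_force"])
s=bot.capture("scene");t=bot.capture("top");print(rock(s)[:3])
cv2.imwrite("pics/d.png",np.hstack([cv2.resize(s[150:300,240:390],(400,400)),cv2.resize(t[190:290,310:410],(400,400))]))
E
```

```text
t: 3.43
ee_pos: [0.4687, -0.1293, 0.3416]
tcp_rot: [0.032, 0.999, 0.0, -0.001]
ft_force: [0.4, 0.8, 0.6]
grip_width: 0.998
grip_force: 0.0
3.4333 [-0.1508 -0.0482  0.2906] 0.12948522393040712 [0.3726 0.8179 0.6084]
(np.float64(-0.33299999999999996), array([326.1656, 277.4384]), np.float64(1.1011626831616173))
```

View pics/d.png

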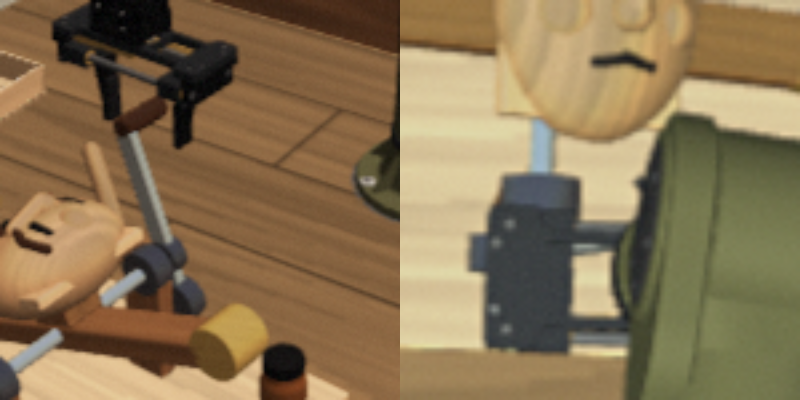

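The bar sits between the open fingers, which are clear of the lever arm and the cradle. I'll close on it, then start the estimator.

```bash
cat > step.py <<'E'
import sys
from h import *
from scipy.optimize import least_squares
# usage: step.py target speed [horizon dt]
tgt,v=float(sys.argv[1]),float(sys.argv[2]);DT=4/12+.05
I,k=.093,.36
L=json.load(open("log.json")) if os.path.exists("log.json") else []
def phi(): 
    st,g,h,z=tcperr();return st,g,h,float(np.arctan2(g[1]-.0,g[2]-.15))
st,g,h,p=phi();im=bot.capture("scene");r=rock(im,-.012);st2,_,_,p2=phi()
ok=r is not None and r[2]<5
L+=[[st["t"],p,float(r[0]) if ok else None],[st2["t"],p2,None]]
json.dump(L,open("log.json","w"))
def f(x,ph,dph,dt):
    a,w,b,m=x;acc=(m*np.sin(a)+b+k*(ph-a)+.03*(dph-w)-.04*w)/I
    w=w+acc*dt;a=a+w*dt
    lo=a<-.35;hi=a>.35
    return np.where(lo,-.35,np.where(hi,.35,a)),np.where(lo&(w<0)|hi&(w>0),0,w),b,m
rng=np.random.default_rng(0);N=6000
x=(np.full(N,-.35),np.zeros(N),rng.uniform(-.1,.1,N),rng.uniform(.493,.644,N))
for (t0,p0,_),(t1,p1,z) in zip(L,L[1:]):
    n=max(1,int(round((t1-t0)/.01)))
    for i in range(n):
        x=f(x,p0+(p1-p0)*(i+.5)/n,(p1-p0)/max(t1-t0,1e-3),(t1-t0)/n)
    x=(x[0],x[1]+rng.normal(0,.025*np.sqrt(t1-t0),N)*(np.abs(x[0])<.3499),x[2],x[3])
    if z is not None:
        w=np.exp(-.5*((x[0]-z)/.012)**2)+1e-12;i=rng.choice(N,N,p=w/w.sum())
        x=tuple(c[i] for c in x)
        x=(x[0]+rng.normal(0,.001,N)*(np.abs(x[0])<.3499),x[1]+rng.normal(0,.003,N)*(np.abs(x[0])<.3499),np.clip(x[2]+rng.normal(0,.002,N),-.1,.1),np.clip(x[3]+rng.normal(0,.002,N),.493,.644))
e=[c.mean() for c in x]
print("t %.2f meas %s est th %.3f w %.3f b %.3f m %.3f | sd %s phi %.3f lev %.3f grasp %s hd %.1f F %s"%(st2["t"],"%.3f(%.1f)"%(r[0],r[2]) if r else None,*e,np.array([c.std() for c in x]),p2,p2-e[0],g,h,st2["ft_force"]))
H=7
def sim(ps):
    y=tuple(np.array([q]) for q in e);q=p2;out=[];T=0
    for pk in ps:
        for i in range(20):
            dt=DT/20;fr=.65*20;mv=i<fr
            qq=q+(pk-q)*min(1,(i+1)/fr);y=f(y,qq,(pk-q)/(DT*.65) if mv else 0,dt);T+=dt
            if i in(9,19):
                ref=e[0]+np.clip(tgt-e[0],-v*T,v*T);rw=v*np.sign(tgt-e[0]) if abs(tgt-e[0])>v*T else 0
                out+=[(y[0][0]-ref)/.03,(y[1][0]-rw)/.08]
        q=pk
    return out
def cost(ps): return np.r_[sim(ps),np.diff(np.r_[p2,ps])/.25]
s=least_squares(cost,np.full(H,p2),bounds=(p2-.01-1,p2+1.01));P=s.x
print("plan phi",P,"th",np.array(sim(P))[2::4][:0])
y=tuple(np.array([q]) for q in e);q=p2;tr=[]
for pk in P[:4]:
    for i in range(20): y=f(y,q+(pk-q)*min(1,(i+1)/13),(pk-q)/(DT*.65) if i<13 else 0,DT/20)
    q=pk;tr.append((round(float(y[0][0]),3),round(float(y[1][0]),3)))
print("pred th,w",tr)
a,bb=g[1],g[2]
for nm,pk in(("next",P[0]),("2nd",P[1])): print(nm,"total units y %.2f z %.2f ; x fix %.2f"%((.15*np.sin(pk)-a)/.025,-(.15+.15*np.cos(pk)-bb)/.025,-(-.15-g[0])/.025))
E
python3 -m jog '[{"delta_pos":[0,0,0],"twist":0},{"delta_pos":[0,0,0],"twist":0},{"delta_pos":[0,0,0],"twist":0},{"delta_pos":[0,0,0],"twist":0},{"delta_pos":[0,0,0],"twist":0},{"delta_pos":[0,0,0],"twist":0},{"delta_pos":[0,0,0],"twist":0},{"delta_pos":[0,0,0],"twist":0}]' 1 12
time python3 step.py 0 0.12
```

```text
t: 4.2
ee_pos: [0.469, -0.1306, 0.3423]
tcp_rot: [0.033, 0.999, 0.0, 0.0]
ft_force: [-0.1, 1.3, -0.3]
grip_width: 0.476
grip_force: 0.0
t 4.25 meas -0.345(1.3) est th -0.350 w 0.000 b -0.000 m 0.569 | sd [0.     0.     0.0578 0.0436] phi -0.337 lev 0.013 grasp [-0.1504 -0.0495  0.2913] hd 0.0 F [ 0.4449 -0.0003  0.5166]
plan phi [-0.3372 -0.3372 -0.3372 -0.3372 -0.3372 -0.3372 -0.3372] th []
pred th,w [(-0.35, 0.0), (-0.35, 0.0), (-0.35, 0.0), (-0.35, 0.0)]
next total units y -0.00 z -0.01 ; x fix -0.02
2nd total units y -0.00 z -0.01 ; x fix -0.02
real	0m3.552s
user	0m1.327s
sys	0m0.142s
```

```bash
rm log.json; python3 -m jog '[{"delta_pos":[0,0,0],"twist":0},{"delta_pos":[0,0,0],"twist":0},{"delta_pos":[0,0,0],"twist":0},{"delta_pos":[0,0,0],"twist":0},{"delta_pos":[0,0,0],"twist":0},{"delta_pos":[0,0,0],"twist":0}]' 1 12
python3 step.py 0 0.12
```

```text
t: 4.75
ee_pos: [0.469, -0.1306, 0.3422]
tcp_rot: [0.033, 0.999, 0.0, 0.0]
ft_force: [-0.2, 0.3, 0.0]
grip_width: 0.268
grip_force: 12.0
t 4.80 meas -0.345(1.0) est th -0.350 w 0.000 b -0.000 m 0.569 | sd [0.     0.     0.0578 0.0436] phi -0.337 lev 0.013 grasp [-0.1504 -0.0495  0.2912] hd 0.0 F [-0.0319  0.2405 -1.2397]
plan phi [-0.3372 -0.3372 -0.3372 -0.3372 -0.3372 -0.3372 -0.3372] th []
pred th,w [(-0.35, 0.0), (-0.35, 0.0), (-0.35, 0.0), (-0.35, 0.0)]
next total units y -0.00 z -0.01 ; x fix -0.02
2nd total units y -0.00 z -0.01 ; x fix -0.02
```

```bash
python3 -m jog '[{"delta_pos":[0,0.45,-0.13],"twist":0},{"delta_pos":[0,0.47,-0.11],"twist":0},{"delta_pos":[0,0.47,-0.08],"twist":0},{"delta_pos":[0,0,0],"twist":0}]'
python3 step.py 0 0.12
```

```text
t: 5.13
ee_pos: [0.4718, -0.0946, 0.3513]
tcp_rot: [0.032, 1.0, -0.0, 0.001]
ft_force: [-0.2, -1.7, 4.8]
grip_width: 0.272
grip_force: 12.0
t 5.18 meas -0.346(1.2) est th -0.350 w 0.001 b -0.002 m 0.568 | sd [0.0004 0.0047 0.0576 0.044 ] phi -0.096 lev 0.254 grasp [-0.1499 -0.0134  0.3003] hd 0.2 F [-0.3076 -1.0161  4.2558]
plan phi [-0.0962 -0.0962 -0.0962 -0.0962 -0.0962 -0.0962 -0.0962] th []
pred th,w [(-0.35, 0.0), (-0.35, 0.0), (-0.35, 0.0), (-0.35, 0.0)]
next total units y -0.04 z 0.04 ; x fix 0.00
2nd total units y -0.04 z 0.04 ; x fix 0.00
```

```bash
python3 -m jog '[{"delta_pos":[0,0.35,-0.03],"twist":0},{"delta_pos":[0,0.35,0],"twist":0},{"delta_pos":[0,0,0],"twist":0},{"delta_pos":[0,0,0],"twist":0}]'
python3 step.py 0 0.12
```

```text
t: 5.52
ee_pos: [0.4728, -0.0779, 0.3511]
tcp_rot: [0.032, 0.999, 0.0, 0.001]
ft_force: [2.0, -1.9, 3.3]
grip_width: 0.273
grip_force: 12.0
t 5.57 meas -0.355(2.4) est th -0.349 w 0.006 b -0.007 m 0.570 | sd [0.0027 0.0189 0.0554 0.0437] phi 0.021 lev 0.370 grasp [-0.15    0.0033  0.3001] hd 0.1 F [ 2.2588 -1.3228  3.5814]
plan phi [0.0205 0.0205 0.0205 0.0205 0.0205 0.0205 0.0205] th []
pred th,w [(-0.35, 0.0), (-0.35, 0.0), (-0.35, 0.0), (-0.35, 0.0)]
next total units y -0.01 z 0.01 ; x fix 0.00
2nd total units y -0.01 z 0.01 ; x fix 0.00
```

```bash
python3 -m jog '[{"delta_pos":[0,0.36,0.01],"twist":0},{"delta_pos":[0,0.36,0.04],"twist":0},{"delta_pos":[0,0,0],"twist":0},{"delta_pos":[0,0,0],"twist":0}]'
python3 step.py 0 0.12
```

```text
t: 5.9
ee_pos: [0.4738, -0.0595, 0.3495]
tcp_rot: [0.032, 0.999, 0.0, 0.0]
ft_force: [1.9, -0.5, 1.3]
grip_width: 0.266
grip_force: 12.0
t 5.95 meas -0.348(2.0) est th -0.348 w 0.016 b -0.021 m 0.572 | sd [0.0054 0.0348 0.0482 0.0439] phi 0.144 lev 0.491 grasp [-0.1503  0.0218  0.2985] hd 0.1 F [ 2.262  -0.4615  0.5575]
plan phi [0.1437 0.1437 0.1437 0.1437 0.1437 0.1437 0.1437] th []
pred th,w [(-0.35, 0.0), (-0.35, 0.0), (-0.35, 0.0), (-0.35, 0.0)]
next total units y -0.01 z 0.00 ; x fix -0.01
2nd total units y -0.01 z 0.00 ; x fix -0.01
```

```bash
python3 -m jog '[{"delta_pos":[0,0.36,0.06],"twist":0},{"delta_pos":[0,0.36,0.08],"twist":0},{"delta_pos":[0,0,0],"twist":0},{"delta_pos":[0,0,0],"twist":0}]'
python3 step.py 0 0.12
```

```text
t: 6.28
ee_pos: [0.4747, -0.0415, 0.346]
tcp_rot: [0.032, 0.999, 0.0, -0.0]
ft_force: [2.1, -1.8, 2.3]
grip_width: 0.272
grip_force: 12.0
t 6.33 meas -0.297(1.3) est th -0.287 w 0.262 b 0.038 m 0.569 | sd [0.0136 0.0437 0.0176 0.0452] phi 0.266 lev 0.552 grasp [-0.1505  0.0398  0.295 ] hd 0.1 F [ 2.7873 -1.6387  0.8317]
plan phi [-0.0879  0.0557  0.0181 -0.012  -0.0331 -0.0952 -0.1731] th []
pred th,w [(-0.218, 0.073), (-0.189, 0.101), (-0.147, 0.116), (-0.102, 0.119)]
next total units y -2.12 z -0.18 ; x fix -0.02
2nd total units y -1.26 z -0.19 ; x fix -0.02
```

```bash
python3 -m jog '[{"delta_pos":[0,-0.65,-0.12],"twist":0},{"delta_pos":[0,-0.65,-0.06],"twist":0},{"delta_pos":[0,-0.65,0],"twist":0},{"delta_pos":[0,0,0],"twist":0}]'
python3 step.py 0 0.12
```

```text
t: 6.67
ee_pos: [0.4706, -0.0937, 0.3505]
tcp_rot: [0.035, 0.999, 0.0, -0.001]
ft_force: [-0.2, -1.8, 3.6]
grip_width: 0.272
grip_force: 12.0
t 6.72 meas -0.221(1.9) est th -0.214 w 0.113 b 0.033 m 0.562 | sd [0.0127 0.0352 0.0159 0.0455] phi -0.074 lev 0.140 grasp [-0.1512 -0.0125  0.2995] hd -0.2 F [-2.2599 -1.1034  3.6643]
plan phi [ 0.0565  0.0081 -0.016  -0.039  -0.1484 -0.1062 -0.0899] th []
pred th,w [(-0.172, 0.128), (-0.123, 0.125), (-0.076, 0.123), (-0.029, 0.125)]
next total units y 0.84 z -0.01 ; x fix -0.05
2nd total units y 0.55 z -0.02 ; x fix -0.05
```

```bash
python3 -m jog '[{"delta_pos":[0,0.28,-0.02],"twist":0},{"delta_pos":[0,0.28,0],"twist":0},{"delta_pos":[0,0.28,0],"twist":0},{"delta_pos":[0,0,0],"twist":0}]'
python3 step.py 0 0.12
```

```text
t: 7.05
ee_pos: [0.4729, -0.0672, 0.3509]
tcp_rot: [0.031, 1.0, 0.0, -0.001]
ft_force: [-1.1, -0.4, 2.0]
grip_width: 0.27
grip_force: 12.0
t 7.10 meas -0.198(1.2) est th -0.190 w 0.107 b 0.028 m 0.550 | sd [0.0124 0.0359 0.0139 0.0419] phi 0.088 lev 0.277 grasp [-0.1507  0.014   0.2999] hd 0.3 F [-2.1498  0.04    1.2212]
plan phi [ 0.0407  0.0068 -0.0108 -0.0746 -0.1314 -0.072  -0.0753] th []
pred th,w [(-0.145, 0.124), (-0.098, 0.121), (-0.051, 0.127), (-0.011, 0.083)]
next total units y -0.32 z 0.00 ; x fix -0.03
2nd total units y -0.52 z -0.00 ; x fix -0.03
```

```bash
python3 -m jog '[{"delta_pos":[0,-0.1,0],"twist":0},{"delta_pos":[0,-0.1,0],"twist":0},{"delta_pos":[0,-0.1,0],"twist":0},{"delta_pos":[0,0,0],"twist":0}]'
python3 step.py 0 0.12
```

```text
t: 7.43
ee_pos: [0.4722, -0.0782, 0.3511]
tcp_rot: [0.033, 0.999, 0.0, -0.0]
ft_force: [-2.6, 1.0, 0.6]
grip_width: 0.272
grip_force: 12.0
t 7.48 meas -0.188(2.2) est th -0.179 w 0.047 b 0.018 m 0.529 | sd [0.0116 0.0322 0.01   0.0322] phi 0.022 lev 0.200 grasp [-0.1507  0.0031  0.3001] hd -0.0 F [-1.6111 -0.3489  0.3403]
plan phi [ 0.1163  0.015   0.0058 -0.1005 -0.0665 -0.0493 -0.0509] th []
pred th,w [(-0.143, 0.145), (-0.089, 0.133), (-0.038, 0.135), (-0.006, 0.035)]
next total units y 0.57 z 0.04 ; x fix -0.03
2nd total units y -0.03 z 0.00 ; x fix -0.03
```

```bash
python3 -m jog '[{"delta_pos":[0,0.23,0.01],"twist":0},{"delta_pos":[0,0.23,0.02],"twist":0},{"delta_pos":[0,0.23,0.02],"twist":0},{"delta_pos":[0,0,0],"twist":0}]'
python3 step.py 0 0.12
```

```text
t: 7.82
ee_pos: [0.4739, -0.0592, 0.3499]
tcp_rot: [0.032, 0.999, -0.0, 0.0]
ft_force: [-1.1, -1.0, 1.8]
grip_width: 0.271
grip_force: 12.0
t 7.87 meas -0.153(1.4) est th -0.146 w 0.155 b 0.018 m 0.527 | sd [0.0118 0.0331 0.0088 0.0297] phi 0.143 lev 0.289 grasp [-0.1502  0.022   0.2989] hd 0.1 F [-1.0681 -1.3437  1.5926]
plan phi [-0.0128  0.0186 -0.0451 -0.1034 -0.0442 -0.0479 -0.0489] th []
pred th,w [(-0.093, 0.107), (-0.051, 0.121), (-0.012, 0.083), (0.003, -0.004)]
next total units y -0.96 z -0.04 ; x fix -0.01
2nd total units y -0.77 z -0.04 ; x fix -0.01
```

```bash
python3 -m jog '[{"delta_pos":[0,-0.31,-0.03],"twist":0},{"delta_pos":[0,-0.31,-0.01],"twist":0},{"delta_pos":[0,-0.31,0],"twist":0},{"delta_pos":[0,0,0],"twist":0}]'
python3 step.py 0 0.12
```

```text
t: 8.2
ee_pos: [0.472, -0.086, 0.3512]
tcp_rot: [0.034, 0.999, 0.0, 0.001]
ft_force: [-0.3, 0.4, 1.0]
grip_width: 0.269
grip_force: 12.0
t 8.25 meas -0.097(1.4) est th -0.091 w 0.110 b 0.017 m 0.524 | sd [0.012  0.0337 0.0077 0.0271] phi -0.027 lev 0.065 grasp [-0.1502 -0.0048  0.3002] hd -0.2 F [-1.1542  0.5862  1.7698]
plan phi [ 0.0367 -0.0955 -0.0636 -0.0451 -0.0463 -0.0463 -0.0462] th []
pred th,w [(-0.045, 0.144), (-0.008, 0.042), (-0.001, 0.003), (-0.001, 0.002)]
next total units y 0.41 z 0.01 ; x fix -0.01
2nd total units y -0.38 z 0.04 ; x fix -0.01
```

```bash
python3 -m jog '[{"delta_pos":[0,0.1,0],"twist":0},{"delta_pos":[0,0.1,0],"twist":0},{"delta_pos":[0,0.1,0],"twist":0},{"delta_pos":[0,0,0],"twist":0}]'
python3 step.py 0 0.1
```

```text
t: 8.58
ee_pos: [0.4728, -0.0757, 0.351]
tcp_rot: [0.032, 0.999, -0.0, 0.0]
ft_force: [-0.3, -1.6, 0.5]
grip_width: 0.268
grip_force: 12.0
t 8.63 meas -0.065(2.0) est th -0.058 w 0.113 b 0.015 m 0.520 | sd [0.0116 0.0323 0.0063 0.0233] phi 0.035 lev 0.093 grasp [-0.1502  0.0055  0.3   ] hd 0.1 F [-0.9344 -1.8822  0.5711]
plan phi [-0.0206 -0.089  -0.0498 -0.0379 -0.0402 -0.0404 -0.0404] th []
pred th,w [(-0.018, 0.094), (0.002, 0.011), (0.002, -0.006), (0.0, -0.002)]
next total units y -0.34 z 0.00 ; x fix -0.01
2nd total units y -0.75 z 0.02 ; x fix -0.01
```

```bash
python3 -m jog '[{"delta_pos":[0,-0.13,0],"twist":0},{"delta_pos":[0,-0.13,0],"twist":0},{"delta_pos":[0,-0.13,0],"twist":0},{"delta_pos":[0,0,0],"twist":0}]'
python3 step.py 0 0.1
```

```text
t: 8.97
ee_pos: [0.472, -0.0863, 0.351]
tcp_rot: [0.033, 0.999, 0.0, 0.0]
ft_force: [-0.4, 1.4, 1.6]
grip_width: 0.271
grip_force: 12.0
t 9.02 meas -0.024(2.1) est th -0.019 w 0.087 b 0.014 m 0.517 | sd [0.012  0.0322 0.0053 0.0202] phi -0.032 lev -0.013 grasp [-0.1503 -0.005   0.3   ] hd -0.0 F [0.5167 0.5235 1.0537]
plan phi [-0.0756 -0.0502 -0.0369 -0.0387 -0.0389 -0.0389 -0.0389] th []
pred th,w [(-0.0, 0.017), (0.001, -0.004), (0.0, -0.001), (0.0, -0.0)]
next total units y -0.25 z 0.02 ; x fix -0.01
2nd total units y -0.10 z 0.01 ; x fix -0.01
```

```bash
python3 -m jog '[{"delta_pos":[0,-0.13,0.01],"twist":0},{"delta_pos":[0,-0.13,0.01],"twist":0},{"delta_pos":[0,0,0],"twist":0},{"delta_pos":[0,0,0],"twist":0}]'
python3 step.py 0 0.1
```

```text
t: 9.35
ee_pos: [0.4715, -0.0928, 0.3505]
tcp_rot: [0.033, 0.999, -0.0, 0.0]
ft_force: [-0.2, -0.6, 1.1]
grip_width: 0.267
grip_force: 12.0
t 9.40 meas -0.001(2.2) est th 0.000 w 0.020 b 0.014 m 0.516 | sd [0.0118 0.0314 0.0048 0.0186] phi -0.077 lev -0.077 grasp [-0.1504 -0.0116  0.2995] hd -0.0 F [0.1235 1.2193 0.621 ]
plan phi [-0.053  -0.0351 -0.0375 -0.0379 -0.0379 -0.0379 -0.0379] th []
pred th,w [(0.002, -0.006), (0.0, -0.002), (0.0, -0.0), (0.0, -0.0)]
next total units y 0.15 z -0.01 ; x fix -0.02
2nd total units y 0.25 z -0.02 ; x fix -0.02
```

Level now; next I hold it there. Steps can be a bit longer.

```bash
python3 -m jog '[{"delta_pos":[0,0.08,-0.01],"twist":0},{"delta_pos":[0,0.08,0],"twist":0},{"delta_pos":[0,0,0],"twist":0},{"delta_pos":[0,0,0],"twist":0}]'
python3 step.py 0 0.1
```

```text
t: 9.73
ee_pos: [0.4717, -0.0889, 0.3507]
tcp_rot: [0.033, 0.999, -0.001, -0.0]
ft_force: [0.5, -1.5, 1.0]
grip_width: 0.269
grip_force: 12.0
t 9.78 meas 0.008(2.2) est th 0.007 w 0.001 b 0.014 m 0.515 | sd [0.0119 0.031  0.0044 0.0182] phi -0.052 lev -0.058 grasp [-0.1504 -0.0077  0.2997] hd 0.0 F [-0.6014 -1.7964  0.5136]
plan phi [-0.0514 -0.0359 -0.0387 -0.0393 -0.0394 -0.0395 -0.0395] th []
pred th,w [(0.004, -0.011), (0.001, -0.004), (0.0, -0.001), (0.0, -0.0)]
next total units y 0.00 z -0.00 ; x fix -0.02
2nd total units y 0.09 z -0.01 ; x fix -0.02
```

```bash
python3 -m jog '[{"delta_pos":[0,0,0],"twist":0},{"delta_pos":[0,0,0],"twist":0},{"delta_pos":[0,0,0],"twist":0},{"delta_pos":[0,0,0],"twist":0},{"delta_pos":[0,0,0],"twist":0}]'
python3 step.py 0 0.1
```

```text
t: 10.2
ee_pos: [0.4717, -0.0885, 0.3507]
tcp_rot: [0.033, 0.999, -0.0, -0.0]
ft_force: [0.5, -0.9, 1.7]
grip_width: 0.274
grip_force: 12.0
t 10.25 meas 0.014(1.9) est th 0.012 w 0.002 b 0.015 m 0.515 | sd [0.0119 0.0298 0.0041 0.0179] phi -0.049 lev -0.061 grasp [-0.1504 -0.0073  0.2997] hd 0.0 F [ 0.1492 -2.4445  0.653 ]
plan phi [-0.0648 -0.0352 -0.0401 -0.0413 -0.0415 -0.0416 -0.0416] th []
pred th,w [(0.008, -0.021), (0.002, -0.007), (0.001, -0.002), (0.0, -0.001)]
next total units y -0.10 z 0.00 ; x fix -0.02
2nd total units y 0.08 z -0.01 ; x fix -0.02
```

```bash
python3 -m jog '[{"delta_pos":[0,-0.16,0.01],"twist":0},{"delta_pos":[0,0,0],"twist":0},{"delta_pos":[0,0,0],"twist":0},{"delta_pos":[0,0,0],"twist":0},{"delta_pos":[0,0,0],"twist":0}]'
python3 step.py 0 0.1
```

```text
t: 10.67
ee_pos: [0.4715, -0.092, 0.3505]
tcp_rot: [0.033, 0.999, 0.0, 0.0]
ft_force: [-0.4, 1.2, 1.6]
grip_width: 0.273
grip_force: 12.0
t 10.72 meas 0.016(2.1) est th 0.014 w -0.018 b 0.016 m 0.515 | sd [0.012  0.0301 0.004  0.018 ] phi -0.072 lev -0.086 grasp [-0.1504 -0.0107  0.2995] hd 0.1 F [-1.1061  0.9945  1.6703]
plan phi [-0.0506 -0.0386 -0.0425 -0.0433 -0.0435 -0.0436 -0.0436] th []
pred th,w [(0.007, -0.018), (0.002, -0.006), (0.001, -0.002), (0.0, -0.001)]
next total units y 0.12 z -0.01 ; x fix -0.02
2nd total units y 0.20 z -0.01 ; x fix -0.02
```

```bash
python3 -m jog '[{"delta_pos":[0,0.06,0],"twist":0},{"delta_pos":[0,0,0],"twist":0},{"delta_pos":[0,0,0],"twist":0},{"delta_pos":[0,0,0],"twist":0},{"delta_pos":[0,0,0],"twist":0}]'
python3 step.py 0 0.1
```

```text
t: 11.13
ee_pos: [0.4716, -0.091, 0.3506]
tcp_rot: [0.033, 0.999, 0.0, 0.0]
ft_force: [-0.6, 0.5, 2.2]
grip_width: 0.27
grip_force: 12.0
t 11.18 meas 0.010(1.8) est th 0.007 w -0.033 b 0.016 m 0.515 | sd [0.0117 0.0291 0.004  0.0179] phi -0.066 lev -0.073 grasp [-0.1504 -0.0098  0.2996] hd 0.0 F [-0.081   0.5375  2.1186]
plan phi [-0.0251 -0.0459 -0.0453 -0.0451 -0.0451 -0.0451 -0.0451] th []
pred th,w [(-0.0, -0.001), (0.0, -0.0), (0.0, -0.0), (0.0, -0.0)]
next total units y 0.24 z -0.02 ; x fix -0.02
2nd total units y 0.12 z -0.01 ; x fix -0.02
```

```bash
python3 -m jog '[{"delta_pos":[0,0.2,-0.01],"twist":0},{"delta_pos":[0,0,0],"twist":0},{"delta_pos":[0,0,0],"twist":0},{"delta_pos":[0,-0.06,0],"twist":0},{"delta_pos":[0,0,0],"twist":0}]'
python3 step.py 0 0.1
```

```text
t: 11.6
ee_pos: [0.4718, -0.0875, 0.3507]
tcp_rot: [0.033, 0.999, 0.0, 0.0]
ft_force: [-0.6, 0.1, 1.7]
grip_width: 0.268
grip_force: 12.0
t 11.65 meas -0.003(2.4) est th -0.005 w -0.023 b 0.017 m 0.514 | sd [0.0118 0.0298 0.004  0.018 ] phi -0.042 lev -0.036 grasp [-0.1504 -0.0063  0.2997] hd 0.0 F [ 0.5489 -0.2052  1.6103]
plan phi [-0.0153 -0.0519 -0.0474 -0.0463 -0.0462 -0.0461 -0.0461] th []
pred th,w [(-0.007, 0.016), (-0.002, 0.006), (-0.001, 0.002), (-0.0, 0.001)]
next total units y 0.16 z -0.01 ; x fix -0.01
2nd total units y -0.06 z -0.00 ; x fix -0.01
```

```bash
python3 -m jog '[{"delta_pos":[0,0.2,-0.01],"twist":0},{"delta_pos":[0,0,0],"twist":0},{"delta_pos":[0,0,0],"twist":0},{"delta_pos":[0,-0.12,0],"twist":0},{"delta_pos":[0,0,0],"twist":0}]'
python3 step.py 0 0.1
```

```text
t: 12.07
ee_pos: [0.472, -0.0853, 0.3508]
tcp_rot: [0.033, 0.999, 0.001, 0.0]
ft_force: [1.0, 1.5, -0.6]
grip_width: 0.273
grip_force: 12.0
t 12.12 meas 0.016(2.1) est th 0.013 w 0.039 b 0.019 m 0.516 | sd [0.0119 0.0297 0.004  0.0186] phi -0.025 lev -0.038 grasp [-0.1503 -0.004   0.2998] hd 0.0 F [ 0.6831  1.2845 -0.3366]
plan phi [-0.1144 -0.0401 -0.0489 -0.0514 -0.0516 -0.0518 -0.0518] th []
pred th,w [(0.014, -0.035), (0.004, -0.013), (0.001, -0.004), (0.001, -0.001)]
next total units y -0.53 z 0.03 ; x fix -0.01
2nd total units y -0.08 z -0.00 ; x fix -0.01
```

```bash
python3 -m jog '[{"delta_pos":[0,-0.3,0.02],"twist":0},{"delta_pos":[0,-0.3,0.02],"twist":0},{"delta_pos":[0,0,0],"twist":0},{"delta_pos":[0,0.1,0],"twist":0},{"delta_pos":[0,0,0],"twist":0}]'
python3 step.py 0 0.1
```

```text
t: 12.53
ee_pos: [0.471, -0.0987, 0.3503]
tcp_rot: [0.033, 0.999, -0.001, -0.0]
ft_force: [-1.6, -1.4, 3.2]
grip_width: 0.271
grip_force: 12.0
t 12.58 meas 0.018(2.0) est th 0.017 w -0.031 b 0.018 m 0.515 | sd [0.0117 0.0296 0.004  0.0186] phi -0.117 lev -0.134 grasp [-0.1505 -0.0176  0.2993] hd -0.0 F [-0.9568 -1.0594  4.8252]
plan phi [-0.0474 -0.0459 -0.0499 -0.0505 -0.0507 -0.0508 -0.0508] th []
pred th,w [(0.006, -0.019), (0.002, -0.006), (0.001, -0.002), (0.0, -0.001)]
next total units y 0.42 z -0.02 ; x fix -0.02
2nd total units y 0.43 z -0.02 ; x fix -0.02
```

```bash
python3 -m jog '[{"delta_pos":[0,0.18,-0.01],"twist":0},{"delta_pos":[0,0.18,-0.01],"twist":0},{"delta_pos":[0,0,0],"twist":0},{"delta_pos":[0,0,0],"twist":0},{"delta_pos":[0,0,0],"twist":0}]'
python3 step.py 0 0.1
```

```text
t: 13.0
ee_pos: [0.4717, -0.0885, 0.3505]
tcp_rot: [0.033, 0.999, 0.0, 0.0]
ft_force: [-2.1, 0.3, 1.6]
grip_width: 0.272
grip_force: 12.0
t 13.05 meas 0.005(1.2) est th 0.003 w -0.029 b 0.019 m 0.516 | sd [0.0118 0.0296 0.004  0.0191] phi -0.050 lev -0.052 grasp [-0.1504 -0.0073  0.2995] hd 0.1 F [-1.2388  0.6456  1.7135]
plan phi [-0.0312 -0.0548 -0.0529 -0.0525 -0.0525 -0.0525 -0.0525] th []
pred th,w [(-0.002, 0.004), (-0.0, 0.001), (-0.0, 0.0), (-0.0, 0.0)]
next total units y 0.10 z -0.02 ; x fix -0.02
2nd total units y -0.04 z -0.01 ; x fix -0.02
```

```bash
python3 -m jog '[{"delta_pos":[0,0.12,-0.01],"twist":0},{"delta_pos":[0,0,0],"twist":0},{"delta_pos":[0,0,0],"twist":0},{"delta_pos":[0,-0.08,0],"twist":0},{"delta_pos":[0,0,0],"twist":0}]'
python3 step.py 0 0.1
```

```text
t: 13.47
ee_pos: [0.4718, -0.0878, 0.3505]
tcp_rot: [0.033, 0.999, 0.0, 0.0]
ft_force: [0.1, -0.2, -0.4]
grip_width: 0.272
grip_force: 12.0
t 13.52 meas -0.023(2.3) est th -0.021 w -0.033 b 0.018 m 0.516 | sd [0.0118 0.029  0.004  0.0192] phi -0.043 lev -0.023 grasp [-0.1504 -0.0066  0.2995] hd 0.0 F [0.4727 0.5936 0.1571]
plan phi [ 0.0259 -0.0765 -0.0509 -0.0495 -0.0496 -0.0494 -0.0494] th []
pred th,w [(-0.017, 0.055), (-0.003, 0.01), (-0.001, 0.002), (-0.0, 0.001)]
next total units y 0.42 z -0.02 ; x fix -0.02
2nd total units y -0.20 z -0.00 ; x fix -0.02
```

```bash
python3 -m jog '[{"delta_pos":[0,0.22,-0.01],"twist":0},{"delta_pos":[0,0.22,0],"twist":0},{"delta_pos":[0,0,0],"twist":0},{"delta_pos":[0,-0.2,0],"twist":0},{"delta_pos":[0,0,0],"twist":0}]'
python3 step.py 0 0.1
```

```text
t: 13.93
ee_pos: [0.4723, -0.082, 0.3512]
tcp_rot: [0.033, 0.999, 0.001, 0.0]
ft_force: [0.3, 1.8, 2.0]
grip_width: 0.269
grip_force: 12.0
t 13.98 meas -0.006(2.2) est th -0.009 w 0.042 b 0.019 m 0.515 | sd [0.0118 0.0294 0.004  0.0188] phi -0.003 lev 0.005 grasp [-0.1503 -0.0007  0.3002] hd 0.0 F [-0.421   1.4911  0.8344]
plan phi [-0.082  -0.0525 -0.0531 -0.0536 -0.0536 -0.0535 -0.0535] th []
pred th,w [(0.001, 0.001), (-0.0, -0.001), (-0.0, 0.0), (-0.0, 0.0)]
next total units y -0.46 z 0.03 ; x fix -0.01
2nd total units y -0.29 z 0.02 ; x fix -0.01
```

```bash
python3 -m jog '[{"delta_pos":[0,-0.22,0.02],"twist":0},{"delta_pos":[0,-0.22,0.02],"twist":0},{"delta_pos":[0,0,0],"twist":0},{"delta_pos":[0,0.08,0],"twist":0},{"delta_pos":[0,0,0],"twist":0}]'
python3 step.py 0 0.1
```

```text
t: 14.4
ee_pos: [0.4715, -0.0916, 0.3502]
tcp_rot: [0.033, 0.999, -0.001, -0.0]
ft_force: [-0.8, -1.1, 2.7]
grip_width: 0.272
grip_force: 12.0
t 14.45 meas 0.014(2.3) est th 0.015 w 0.035 b 0.019 m 0.515 | sd [0.0115 0.0285 0.0039 0.0185] phi -0.070 lev -0.085 grasp [-0.1504 -0.0104  0.2992] hd -0.0 F [-0.8581 -1.2704  3.4527]
plan phi [-0.1114 -0.042  -0.0513 -0.0536 -0.0539 -0.054  -0.0541] th []
pred th,w [(0.014, -0.035), (0.004, -0.012), (0.001, -0.004), (0.001, -0.001)]
next total units y -0.25 z 0.00 ; x fix -0.02
2nd total units y 0.16 z -0.03 ; x fix -0.02
```

```bash
python3 -m jog '[{"delta_pos":[0,-0.28,0],"twist":0},{"delta_pos":[0,0,0],"twist":0},{"delta_pos":[0,0,0],"twist":0},{"delta_pos":[0,0.12,-0.01],"twist":0},{"delta_pos":[0,0,0],"twist":0}]'
python3 step.py 0 0.1
```

```text
t: 14.87
ee_pos: [0.4713, -0.095, 0.3502]
tcp_rot: [0.033, 0.999, -0.001, -0.0]
ft_force: [-0.1, -0.7, 1.0]
grip_width: 0.269
grip_force: 12.0
t 14.92 meas -0.002(2.2) est th 0.000 w -0.044 b 0.018 m 0.514 | sd [0.0121 0.0301 0.004  0.0177] phi -0.094 lev -0.095 grasp [-0.1504 -0.0139  0.2992] hd 0.0 F [-0.1518 -0.7696  0.9985]
plan phi [-0.0046 -0.0549 -0.0508 -0.0495 -0.0494 -0.0493 -0.0493] th []
pred th,w [(-0.007, 0.014), (-0.002, 0.006), (-0.001, 0.001), (-0.0, 0.001)]
next total units y 0.53 z -0.03 ; x fix -0.01
2nd total units y 0.23 z -0.02 ; x fix -0.01
```

```bash
python3 -m jog '[{"delta_pos":[0,0.3,-0.02],"twist":0},{"delta_pos":[0,0.3,-0.01],"twist":0},{"delta_pos":[0,0,0],"twist":0},{"delta_pos":[0,-0.1,0],"twist":0},{"delta_pos":[0,0,0],"twist":0}]'
python3 step.py 0.33 0.14
```

```text
t: 15.33
ee_pos: [0.4723, -0.0818, 0.3511]
tcp_rot: [0.033, 0.999, 0.001, 0.0]
ft_force: [1.1, 1.2, 0.9]
grip_width: 0.27
grip_force: 12.0
t 15.38 meas -0.004(1.0) est th -0.005 w 0.015 b 0.019 m 0.514 | sd [0.0121 0.0299 0.004  0.0175] phi -0.003 lev 0.002 grasp [-0.1502 -0.0005  0.3001] hd 0.1 F [0.5115 2.2179 1.2803]
plan phi [-0.0046 -0.0064 -0.0071 -0.0063 -0.004  -0.0035 -0.0035] th []
pred th,w [(0.013, 0.074), (0.052, 0.131), (0.116, 0.201), (0.211, 0.296)]
next total units y -0.01 z 0.00 ; x fix -0.01
2nd total units y -0.02 z 0.00 ; x fix -0.01
```

```bash
sed -i 's/^s=least_squares(cost,np.full(H,p2)/_r=e[0]+np.clip(tgt-e[0],-v*DT*np.arange(1,H+1),v*DT*np.arange(1,H+1))\ns=least_squares(cost,np.clip(_r-(e[3]*np.sin(_r)+e[2])\/k,p2-1,p2+1)/' step.py
python3 -m jog '[{"delta_pos":[0,0,0],"twist":0},{"delta_pos":[0,0,0],"twist":0},{"delta_pos":[0,0,0],"twist":0},{"delta_pos":[0,0,0],"twist":0}]'
python3 step.py 0.33 0.12
```

```text
t: 15.72
ee_pos: [0.4723, -0.0823, 0.3511]
tcp_rot: [0.033, 0.999, 0.0, 0.0]
ft_force: [0.9, 2.5, 1.3]
grip_width: 0.271
grip_force: 12.0
t 15.77 meas 0.000(2.2) est th 0.005 w 0.060 b 0.018 m 0.513 | sd [0.0115 0.0285 0.004  0.0171] phi -0.008 lev -0.012 grasp [-0.1503 -0.001   0.3001] hd 0.0 F [1.1456 1.2477 0.7835]
plan phi [ 0.0149 -0.0669 -0.0799 -0.0971 -0.1154 -0.1336 -0.1488] th []
pred th,w [(0.043, 0.139), (0.095, 0.127), (0.142, 0.122), (0.189, 0.122)]
next total units y 0.13 z 0.00 ; x fix -0.01
2nd total units y -0.36 z 0.02 ; x fix -0.01
```

```bash
python3 -m jog '[{"delta_pos":[0,0.13,0],"twist":0},{"delta_pos":[0,0,0],"twist":0},{"delta_pos":[0,0,0],"twist":0},{"delta_pos":[0,0,0],"twist":0}]'
python3 step.py 0.33 0.12
```

```text
t: 16.1
ee_pos: [0.4724, -0.0798, 0.3511]
tcp_rot: [0.033, 0.999, -0.0, 0.0]
ft_force: [0.6, -0.9, 1.3]
grip_width: 0.267
grip_force: 12.0
t 16.15 meas 0.032(2.2) est th 0.039 w 0.127 b 0.018 m 0.512 | sd [0.0109 0.0277 0.004  0.0167] phi 0.010 lev -0.029 grasp [-0.1503  0.0014  0.3001] hd 0.0 F [ 1.2679 -0.7974  2.0099]
plan phi [-0.0642 -0.0722 -0.0916 -0.1101 -0.1215 -0.1727 -0.2487] th []
pred th,w [(0.087, 0.118), (0.132, 0.119), (0.177, 0.12), (0.223, 0.121)]
next total units y -0.44 z 0.02 ; x fix -0.01
2nd total units y -0.49 z 0.02 ; x fix -0.01
```

```bash
python3 -m jog '[{"delta_pos":[0,-0.15,0],"twist":0},{"delta_pos":[0,-0.15,0.01],"twist":0},{"delta_pos":[0,-0.14,0.01],"twist":0},{"delta_pos":[0,0,0],"twist":0}]'
python3 step.py 0.33 0.12
```

```text
t: 16.48
ee_pos: [0.4715, -0.0909, 0.3504]
tcp_rot: [0.033, 0.999, 0.0, -0.0]
ft_force: [0.5, 1.3, 1.2]
grip_width: 0.271
grip_force: 12.0
t 16.53 meas 0.094(2.1) est th 0.099 w 0.146 b 0.019 m 0.513 | sd [0.0114 0.0292 0.0041 0.0168] phi -0.062 lev -0.161 grasp [-0.1505 -0.0096  0.2994] hd -0.0 F [1.3134 1.7888 0.6706]
plan phi [-0.1041 -0.0971 -0.118  -0.1317 -0.19   -0.2389 -0.177 ] th []
pred th,w [(0.148, 0.113), (0.191, 0.118), (0.236, 0.119), (0.283, 0.125)]
next total units y -0.24 z 0.01 ; x fix -0.02
2nd total units y -0.20 z 0.01 ; x fix -0.02
```

```bash
python3 -m jog '[{"delta_pos":[0,-0.13,0.01],"twist":0},{"delta_pos":[0,-0.12,0.01],"twist":0},{"delta_pos":[0,0,0],"twist":0},{"delta_pos":[0,0,0],"twist":0}]'
python3 step.py 0.33 0.12
```

```text
t: 16.87
ee_pos: [0.471, -0.0967, 0.3499]
tcp_rot: [0.033, 0.999, 0.0, -0.0]
ft_force: [0.6, 1.4, 1.6]
grip_width: 0.267
grip_force: 12.0
t 16.92 meas 0.137(2.1) est th 0.144 w 0.111 b 0.018 m 0.512 | sd [0.0114 0.03   0.0042 0.016 ] phi -0.103 lev -0.247 grasp [-0.1506 -0.0155  0.2989] hd 0.0 F [-0.0457  1.9966  1.875 ]
plan phi [-0.0869 -0.1175 -0.1296 -0.1873 -0.2363 -0.1753 -0.1797] th []
pred th,w [(0.188, 0.124), (0.235, 0.121), (0.282, 0.125), (0.321, 0.079)]
next total units y 0.10 z -0.02 ; x fix -0.02
2nd total units y -0.08 z -0.00 ; x fix -0.02
```

```bash
python3 -m jog '[{"delta_pos":[0,0.1,-0.02],"twist":0},{"delta_pos":[0,0,0],"twist":0},{"delta_pos":[0,0,0],"twist":0},{"delta_pos":[0,0,0],"twist":0}]'
python3 step.py 0.34 0.12
```

```text
t: 17.25
ee_pos: [0.4712, -0.0943, 0.3502]
tcp_rot: [0.033, 0.999, -0.0, -0.0]
ft_force: [-0.3, 0.3, -0.3]
grip_width: 0.267
grip_force: 12.0
t 17.30 meas 0.180(1.9) est th 0.187 w 0.119 b 0.018 m 0.511 | sd [0.0114 0.0296 0.0042 0.0157] phi -0.087 lev -0.274 grasp [-0.1506 -0.0132  0.2992] hd 0.0 F [ 0.2887  0.2405 -1.6865]
plan phi [-0.1132 -0.125  -0.1785 -0.2391 -0.181  -0.1838 -0.1846] th []
pred th,w [(0.233, 0.122), (0.28, 0.13), (0.323, 0.093), (0.341, 0.001)]
next total units y -0.15 z 0.01 ; x fix -0.02
2nd total units y -0.22 z 0.01 ; x fix -0.02
```

```bash
python3 -m jog '[{"delta_pos":[0,-0.15,0.01],"twist":0},{"delta_pos":[0,0,0],"twist":0},{"delta_pos":[0,0,0],"twist":0},{"delta_pos":[0,0,0],"twist":0}]'
python3 step.py 0.345 0.1
```

```text
t: 17.63
ee_pos: [0.471, -0.0973, 0.3499]
tcp_rot: [0.033, 0.999, 0.0, -0.0]
ft_force: [0.4, 2.7, -3.4]
grip_width: 0.273
grip_force: 12.0
t 17.68 meas 0.238(1.6) est th 0.243 w 0.146 b 0.019 m 0.512 | sd [0.0114 0.031  0.0043 0.0159] phi -0.108 lev -0.351 grasp [-0.1506 -0.0161  0.2989] hd 0.0 F [ 0.7636  2.139  -3.3759]
plan phi [-0.1843 -0.1493 -0.1591 -0.1591 -0.1591 -0.1591 -0.1591] th []
pred th,w [(0.288, 0.087), (0.322, 0.095), (0.35, 0.0), (0.35, 0.0)]
next total units y -0.46 z 0.06 ; x fix -0.02
2nd total units y -0.25 z 0.02 ; x fix -0.02
```

```bash
python3 -m jog '[{"delta_pos":[0,-0.23,0.03],"twist":0},{"delta_pos":[0,-0.23,0.03],"twist":0},{"delta_pos":[0,0,0],"twist":0},{"delta_pos":[0,0,0],"twist":0}]'
python3 step.py 0.345 0.08
```

```text
t: 18.02
ee_pos: [0.4702, -0.11, 0.3488]
tcp_rot: [0.033, 0.999, -0.0, -0.0]
ft_force: [-1.0, 2.8, -0.5]
grip_width: 0.271
grip_force: 12.0
t 18.07 meas 0.279(1.2) est th 0.285 w 0.081 b 0.019 m 0.510 | sd [0.0117 0.031  0.0044 0.0137] phi -0.191 lev -0.476 grasp [-0.1506 -0.0288  0.2978] hd -0.0 F [-2.1085  0.9587  0.0931]
plan phi [-0.1414 -0.2198 -0.1976 -0.1853 -0.1861 -0.1861 -0.186 ] th []
pred th,w [(0.316, 0.094), (0.34, 0.027), (0.344, 0.002), (0.345, 0.001)]
next total units y 0.31 z -0.03 ; x fix -0.02
2nd total units y -0.16 z 0.06 ; x fix -0.02
```

```bash
python3 -m jog '[{"delta_pos":[0,0.15,-0.02],"twist":0},{"delta_pos":[0,0.1,-0.02],"twist":0},{"delta_pos":[0,0,0],"twist":0},{"delta_pos":[0,0,0],"twist":0}]'
python3 step.py 0.345 0.06
```

```text
t: 18.4
ee_pos: [0.4708, -0.1031, 0.35]
tcp_rot: [0.033, 0.999, -0.0, 0.0]
ft_force: [-2.1, -0.2, 1.6]
grip_width: 0.269
grip_force: 12.0
t 18.45 meas 0.282(2.2) est th 0.291 w 0.042 b 0.017 m 0.506 | sd [0.0116 0.0299 0.0044 0.0107] phi -0.147 lev -0.437 grasp [-0.1504 -0.0219  0.299 ] hd 0.0 F [-3.13   -0.2715  1.2366]
plan phi [-0.1314 -0.1773 -0.2058 -0.1763 -0.1777 -0.178  -0.1779] th []
pred th,w [(0.312, 0.071), (0.336, 0.049), (0.345, 0.002), (0.345, 0.0)]
next total units y 0.09 z 0.01 ; x fix -0.02
2nd total units y -0.18 z 0.05 ; x fix -0.02
```

```bash
python3 -m jog '[{"delta_pos":[0,0.2,-0.01],"twist":0},{"delta_pos":[0,0,0],"twist":0},{"delta_pos":[0,0,0],"twist":0},{"delta_pos":[0,0,0],"twist":0}]'
python3 step.py 0.345 0.06
```

```text
t: 18.78
ee_pos: [0.4711, -0.0978, 0.3503]
tcp_rot: [0.033, 0.999, 0.0, 0.0]
ft_force: [-2.8, 0.2, 3.5]
grip_width: 0.274
grip_force: 12.0
t 18.83 meas 0.315(2.3) est th 0.319 w 0.097 b 0.017 m 0.507 | sd [0.0114 0.0296 0.0045 0.0108] phi -0.111 lev -0.430 grasp [-0.1504 -0.0166  0.2993] hd 0.0 F [-2.8009  0.0462  4.0006]
plan phi [-0.1976 -0.1862 -0.179  -0.1783 -0.1788 -0.1792 -0.1793] th []
pred th,w [(0.348, 0.052), (0.349, -0.007), (0.346, -0.004), (0.345, -0.002)]
next total units y -0.52 z 0.09 ; x fix -0.01
2nd total units y -0.45 z 0.08 ; x fix -0.01
```

```bash
python3 -m jog '[{"delta_pos":[0,-0.25,0.04],"twist":0},{"delta_pos":[0,0,0],"twist":0},{"delta_pos":[0,0,0],"twist":0},{"delta_pos":[0,0.25,-0.04],"twist":0},{"delta_pos":[0,0,0],"twist":0},{"delta_pos":[0,0,0],"twist":0}]'
python3 step.py 0.345 0.06
```

```text
t: 19.33
ee_pos: [0.4713, -0.0975, 0.3499]
tcp_rot: [0.032, 0.999, -0.0, 0.0]
ft_force: [-1.3, 1.0, 1.3]
grip_width: 0.269
grip_force: 12.0
t 19.38 meas 0.352(1.4) est th 0.350 w 0.002 b 0.018 m 0.507 | sd [0.0011 0.0163 0.0049 0.0109] phi -0.110 lev -0.460 grasp [-0.1503 -0.0164  0.2989] hd 0.1 F [-1.355   1.1218  1.0146]
plan phi [-0.1843 -0.1806 -0.1789 -0.1798 -0.1801 -0.1801 -0.1801] th []
pred th,w [(0.349, -0.007), (0.347, -0.005), (0.346, -0.002), (0.345, -0.001)]
next total units y -0.45 z 0.06 ; x fix -0.01
2nd total units y -0.42 z 0.05 ; x fix -0.01
```

```bash
python3 -m jog '[{"delta_pos":[0,0.15,-0.01],"twist":0},{"delta_pos":[0,0.26,-0.01],"twist":0},{"delta_pos":[0,0.3,-0.01],"twist":0},{"delta_pos":[0,0.3,0.01],"twist":0},{"delta_pos":[0,0.3,0.03],"twist":0},{"delta_pos":[0,0.3,0.05],"twist":0},{"delta_pos":[0,0.3,0.06],"twist":0},{"delta_pos":[0,0.3,0.08],"twist":0},{"delta_pos":[0,0.3,0.09],"twist":0},{"delta_pos":[0,0.2,0.05],"twist":0},{"delta_pos":[0,0,0],"twist":0},{"delta_pos":[0,0,0],"twist":0},{"delta_pos":[0,0,0],"twist":0}]'
python3 step.py 0.35 0.06
```

```text
t: 20.47
ee_pos: [0.4758, -0.0303, 0.3416]
tcp_rot: [0.033, 0.999, 0.0, 0.0]
ft_force: [2.7, 0.7, -0.3]
grip_width: 0.271
grip_force: 12.0
t 20.52 meas 0.352(1.3) est th 0.350 w 0.000 b 0.018 m 0.507 | sd [0.     0.     0.0053 0.0111] phi 0.348 lev -0.002 grasp [-0.1502  0.0511  0.2906] hd 0.0 F [2.533  0.1517 0.2578]
plan phi [0.3479 0.3479 0.3479 0.3479 0.3479 0.3479 0.3479] th []
pred th,w [(0.35, 0.0), (0.35, 0.0), (0.35, 0.0), (0.35, 0.0)]
next total units y 0.00 z -0.02 ; x fix -0.01
2nd total units y 0.00 z -0.02 ; x fix -0.01
```

```bash
python3 -m jog '[{"delta_pos":[0,0,0],"twist":0},{"delta_pos":[0,0,0],"twist":0},{"delta_pos":[0,0,0],"twist":0},{"delta_pos":[0,0,0],"twist":0},{"delta_pos":[0,0,0],"twist":0},{"delta_pos":[0,0,0],"twist":0},{"delta_pos":[0,0,0],"twist":0},{"delta_pos":[0,0,0],"twist":0},{"delta_pos":[0,0,-0.3],"twist":0},{"delta_pos":[0,0,-0.5],"twist":0},{"delta_pos":[0,0,-0.7],"twist":0},{"delta_pos":[0,0,-1],"twist":0},{"delta_pos":[0,0,-1],"twist":0},{"delta_pos":[0,0,-1],"twist":0},{"delta_pos":[0,0,0],"twist":0},{"delta_pos":[0,0,0],"twist":0},{"delta_pos":[0,0,0],"twist":0},{"delta_pos":[0,0,0],"twist":0}]' 0
python3 - <<'E'
from h import *
s=bot.capture("scene");print(rock(s,-.012)[:3]);cv2.imwrite("pics/e.png",cv2.resize(s[100:350,160:410],(600,600)))
E
```

```text
t: 22.02
ee_pos: [0.4753, -0.0303, 0.4533]
tcp_rot: [0.033, 0.999, -0.0, -0.001]
ft_force: [-0.7, 0.4, -0.6]
grip_width: 1.005
grip_force: 0.0
(np.float64(0.352), array([325.9372, 321.1831]), np.float64(1.3753544382461758))
```

View pics/e.png

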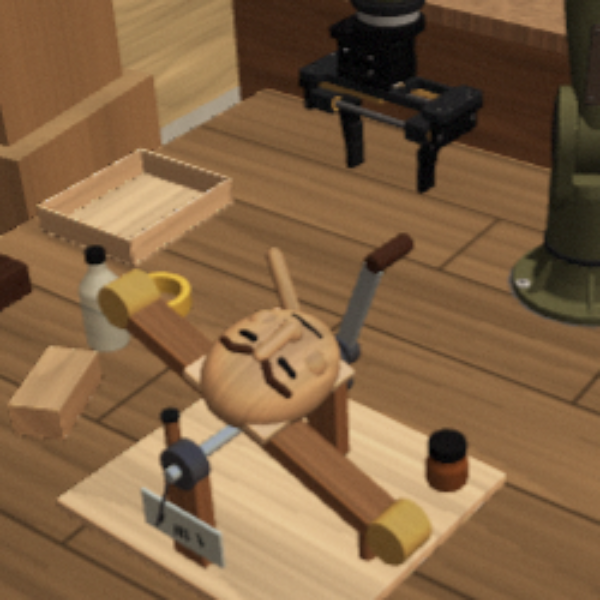

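The rocker lies on the opposite rest, with the weight at crop (400,530). The lever is free, its bar at (390,252), and the gripper is well clear above it.

```bash
python3 -c "
from workcell import bot
print(bot.job_done())"
```

```text
the job is handed in; nothing more can be done
None
```

By camera, the rocker was held within about ±0.07 rad of level for over 6 s and then laid gently (about 0.1 rad/s) onto the opposite rest at +0.35 rad; the lever is released and free, and the job was handed in at about 22 s with no verdict returned.

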